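# Sweep used tube caps into the collecting pan

### The arm

A 6-joint arm with a two-finger parallel gripper is mounted at the origin on the work surface. World frame = base frame: x ahead of the robot, y to its left, z up, the work surface at z = 0. Lengths are in mm, angles in rad, forces in N, time in s.
With the tool pointing down it reaches from about 350 to 875 mm from the base axis. Payload 4.2 kg.
Tool frame: the origin (TCP) lies at the very end of the fingers, on their centre line; the grasp point (between the pads) lies 19 mm behind it (robot.pinch_z is the distance from the TCP to the grasp point, in mm); z points along the fingers, y is the line along which they close (so a half turn about z gives the same grasp; the last joint's range is limited). The gripper opens to 87 mm and grips with 3 to 60 N. Pads are 19 mm wide; open, the fingers measure 117 mm over their backs; the gripper's body (75 mm by 190 mm) begins 51 mm behind the grasp point.
Start: joints at [-1.035, 0.385, 0.008, 0, -1.194, -0.259], TCP at [170.816, -601.183, 222.55] pointing down, gripper open.
Joint ranges: [-3.14, 3.14], [-1.21, 2.06], [-1.07, 1.41], [-3.16, 2.05], [-2.99, -0.16], [-3.1, 3.1]. Speed limits (rad/s): [2.79, 2.79, 3.14, 3.14, 3.14, 3.14].

### API

Orientations are given as a unit quaternion [w, x, y, z].
In Python, from bench import status, vision, ticket, robot gives the robot as it stands.
- The arm moves only by the shell command python3 -m jog 'ROWS' [FORCE]. ROWS is JSON, one flat list of numbers, 5 for each row, row after row: the shift along the tool's x, y, z in units of 25 mm (1.0 is 25 mm), then the turn about the tool's z in units of 6 degrees (1.0 is 6 degrees), then the opening, from 0 (shut) to 1 (fully open). In form: [x, y, z, yaw, gripper, x, y, z, yaw, gripper, ...]. A call has 1 to 5 rows; each row is the pose to reach, as a shift and turn from the pose commanded when the call began, along the tool's axes at that moment; what a row does not reach only later rows make up. A row lasts 1/12 s, in which the tool goes at most 41.7 mm and 7.16 degrees, less where a joint would pass 70% of its speed; a pose out of reach is approached as far as the arm can. A call with a gripper value outside its range is refused whole. The fingers move at their own pace and stop on an object; FORCE is the grip in N (left out, the last holds). Time passes only in rows, so rows that repeat a pose let the fingers close. It gives the time, the measured TCP pose, the force, the opening and the grip force at its end, in the units of the state.
- status.observe(): the state, without advancing time (a new reading comes with each control period).
- vision.get_image(name): name is "side" or "top"; returns a dict with "pixels" (384x512x3 uint8, blue, green, red), "fov_y" (degrees; the focal length in pixels is half the picture's height over the tangent of half this angle, whatever the lens; pixels are square), "cx", "cy" (the principal point, pixels), "view" (4x4, takes a point from world to camera coordinates). Camera axes: x right, y down, z forward; pixel columns grow to the right and rows downward; lengths in mm; the calibration is good to about 2 mm. A picture is of the moment at which its call begins. There is no depth.
- ticket.job_done(): hands the job in; it is judged then, once.
Trained networks look in a picture, given as the dict that the camera call returned (one of the last four; its "shot" number tells which), for a name from the list of things; names that differ only in an ending like _2 or _b are one class to them, and where a whole thing is asked for, a point or a joint stands for the part that bears it (a point fixed in the world has none). Each returns a list of dicts, best first, with "p" (0 to 1); they miss things now and then, are a little off and sometimes report something else, mostly with a low value. They report only what shows in the picture. A call takes as long as a camera call.
- vision.boxes_of(picture, thing): "pixel" ([column, row] in pixels, amid what is visible of it).
- vision.tip_of(picture, thing): "pixel" ([column, row] in pixels: a listed point, or the origin of a listed thing).
The state is a dict: "time": time; "joints": joint angles; "joint_velocities": joint speeds; "tau": joint torques, N m; "tcp_pos": TCP position; "orientation": TCP orientation; "wrist_force": force on the tool from outside, world axes, zero at the start; "moment": the same for the moment, N m; "gripper_width": finger opening in mm; "finger_force": force on a finger pad.
Only numpy, scipy, OpenCV 4.12 (cv2) and the standard library are available. Lean on these libraries where they do the work, as an engineer would, in place of code of your own. Each camera call takes 0.05 s, during which the arm holds its last target. There are 200 camera calls.

### The job

Clear the microscopy bench: with the fingertips, sweep the three used orange tube caps along the bench through the open side of the blue collecting pan, until each lies wholly inside it. Only push the caps, do not lift them, and leave the clean blue cap, the specimen jar, the slide box and the loose timer where they are.

Things in the scene. Friction and masses are not known exactly. Their poses are not given: they have to be found in the camera images.
- pan: low blue pan fixed to the bench, 130 mm (x) by 256 mm (y) outside; three walls 3 mm thick, 30 mm high. Origin: centre, at bench height. x points from the open side (edge at x = -65 mm) to the closed back (inner face x = +62 mm); y runs along the open side (inner faces of the side walls at y = -125 and +125 mm). Grey floor flush with the bench, no lip: caps slide in at z = 0.
- cap_a: used orange screw cap of a sample tube, a ribbed disc 32 mm in diameter and 14 mm high, about 15 g, lying flat and loose; it slides on the bench. Origin: centre of its underside, z up.
- cap_b: used orange screw cap of a sample tube, a ribbed disc 32 mm in diameter and 14 mm high, about 15 g, lying flat and loose; it slides on the bench. Origin: centre of its underside, z up.
- cap_c: used orange screw cap of a sample tube, a ribbed disc 32 mm in diameter and 14 mm high, about 15 g, lying flat and loose; it slides on the bench. Origin: centre of its underside, z up.
- cap_clean: clean blue screw cap of the same size as the orange ones, loose, lying among them; must stay. Origin: centre of its underside.
- jar: clear specimen jar with a red lid, 52 mm in diameter, 58 mm high, loose, standing near the sheet; must stay. Origin: centre of its underside.
- slide_box: flat green and grey microscope slide box, 100 mm along its x, 85 mm (91 mm with its clasp, on the -y side) along its y, 34 mm high, loose; must stay. Origin: centre of its underside.
- timer: white countdown timer, 62 x 66 mm and 20 mm high, loose, lying flat; must stay. Origin: centre of its underside.
- sheet: white bench marking 360 mm along its x by 270 mm along its y with blue end stripes, flush with the bench (no edge to catch on), on which the caps lie at first. Origin: its centre, at bench height; its x axis points roughly to the pan. It does not move.

How it is judged:
By the outcome, as a careful person would: the job done as asked, in the order asked, and still so for the second after the job is handed in, with the robot touching nothing.
It also fails if it takes over 72 s, if anything falls off the work surface, if the arm or the gripper's body presses on something with over 40 N, if the wrist force passes 120 N, or if a joint passes its speed limit or range.

## Working session

There is one attempt and no reset: what is moved stays moved. The work goes in short steps, Python scripts to look and compute and a shell command to move; the robot and the scene stay as the last step left them, time stands still between calls to the robot, and variables do not carry over. Pictures are saved under pics/ and viewed, at most 10 in all, crops included, and the job is handed in when it is done.

```bash
mkdir -p pics; cat > h.py <<'E'
import numpy as np, cv2
from bench import status, vision, ticket, robot
def ray(im,px,z):
    V=np.array(im["view"]); f=192/np.tan(np.radians(im["fov_y"])/2)
    d=V[:3,:3].T@np.array([(px[0]-im["cx"])/f,(px[1]-im["cy"])/f,1]); o=-V[:3,:3].T@V[:3,3]
    return (o+d*(z-o[2])/d[2]).round(1)
def proj(im,p):
    V=np.array(im["view"]); f=192/np.tan(np.radians(im["fov_y"])/2)
    c=V[:3,:3]@np.array(p)+V[:3,3]; return [im["cx"]+f*c[0]/c[2],im["cy"]+f*c[1]/c[2]]
E
python3 - <<'E'
from h import *
s=status.observe(); print(s["time"],s["tcp_pos"],s["orientation"],s["gripper_width"])
for n in("top","side"):
    im=vision.get_image(n); cv2.imwrite(f"pics/{n}0.png",im["pixels"])
    print(n,[k for k in im], im["fov_y"],im["cx"],im["cy"])
    for t,z in dict(pan=0,cap_a=0,cap_clean=0,jar=0,slide_box=0,timer=0,sheet=0).items():
        for r in vision.tip_of(im,t)[:5]: print(t,np.round(r["pixel"],1),round(r["p"],2),ray(im,r["pixel"],z))
E
```

```text
0.0 [ 170.65769323 -600.6032001   221.43600702] [-2.02364993e-04 -1.37874573e-01  9.90449071e-01  1.09467604e-03] 87.08537429102853
top ['pixels', 'fov_y', 'cx', 'cy', 'view', 'shot'] 46.94542346190295 250.10998470406273 189.2342407953511
pan [394.1 229.9] 0.86 [ 519.4 -280.     0. ]
cap_a [206.7 213.3] 0.57 [563.6 137.9   0. ]
cap_a [243.1 190.3] 0.46 [614.   55.3   0. ]
cap_a [230.4 262.7] 0.44 [453.1  86.1   0. ]
cap_clean [227.3 132.8] 0.72 [746.4  89.3   0. ]
jar [134.9 269.5] 0.94 [441.6 298.6   0. ]
timer [130.1 192.1] 0.64 [614.5 310.6   0. ]
sheet [250.  225.4] 0.68 [534.9  41.1   0. ]
side ['pixels', 'fov_y', 'cx', 'cy', 'view', 'shot'] 55.884925633808265 258.80492769559385 191.52314438970743
pan [352.8 167.1] 0.91 [ 511.3 -258.     0. ]
cap_a [353.9 164.9] 0.7 [ 513.7 -267.6    0. ]
cap_a [235.8 247.3] 0.64 [567.2 140.7   0. ]
cap_a [293.9 261.5] 0.53 [449.1  82.9   0. ]
cap_a [246.5 213.8] 0.51 [614.4  55.    0. ]
cap_clean [285.6 235.2] 0.71 [505.7  40.8   0. ]
jar [229.4 340.7] 0.8 [434.3 295.3   0. ]
slide_box [200.9 194.6] 0.9 [740.7  86.6   0. ]
slide_box [295.1 262.8] 0.72 [445.2  83.7   0. ]
timer [237. 246.] 0.54 [567.6 136.4   0. ]
sheet [280.9 226.1] 0.95 [530.  28.  -0.]
```

View pics/top0.png

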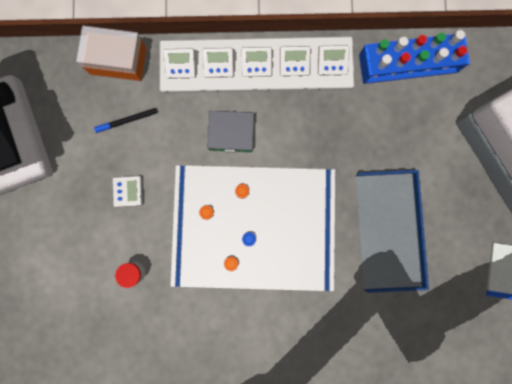

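View pics/side0.png

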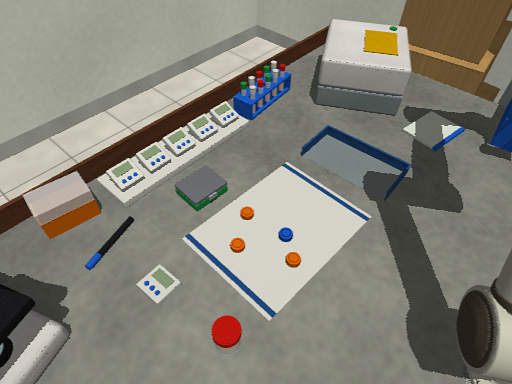

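Top view: orange caps at (207,212), (243,190) and (231,263), with the clean blue cap at (249,239). The pan spans columns 358–427 and is open on the left, which is world +y. The side view agrees, and its rays match to within 4 mm.

I'll push along world −y with the fingers about 20 mm apart as a cradle.

```bash
cat >> h.py <<'E'
from scipy.spatial.transform import Rotation as R
def to(x,y,z):
    s=status.observe(); q=s["orientation"]; r=R.from_quat([q[1],q[2],q[3],q[0]])
    tx=r.apply([1,0,0]); yaw=np.degrees(np.arctan2(tx[1],tx[0]))
    print("t",round(s["time"],2),"tcp",np.round(s["tcp_pos"],1),"toolx deg",round(yaw,1),"shift",np.round(r.inv().apply(np.array([x,y,z])-s["tcp_pos"])/25,2),"yaw to -y",round((yaw+90)/6,2),"w",round(s["gripper_width"],1),"j",np.round(s["joints"],2),"F",np.round(s["wrist_force"],1))
E
cat > pan.py <<'E'
from h import *
im=vision.get_image("top")
for p in [(358,172),(364,290)]: print("open edge",ray(im,p,0))
for p in [(418,170),(427,290)]: print("back top",ray(im,p,30))
print("clean",ray(im,(249,239),14))
E
python3 pan.py
python3 -m jog '[-7.1,3,0,-5.8,0.23,-7.1,3,0,-5.8,0.23,-7.1,3,0,-5.8,0.23,-7.1,3,0,-5.8,0.23,-7.1,3,0,-5.8,0.23]'
python3 -c "from h import *; to(451,127,150)"
```

```text
open edge [ 650.9 -204.8    0. ]
open edge [ 388.7 -207.7    0. ]
back top [ 649.1 -328.8   30. ]
back top [ 390.7 -334.6   30. ]
clean [505.   43.7  14. ]
time: 1.27
tcp_pos: [323.3, -478.5, 222.8]
orientation: [0.0, -0.431, 0.902, -0.0]
wrist_force: [-0.3, -0.9, -0.2]
gripper_width: 61.3
finger_force: 0.0
t 1.27 tcp [ 323.3 -478.5  222.8] toolx deg -128.9 shift [-22.06  11.23   2.91] yaw to -y -6.48 w 61.3 j [-0.7   0.3  -0.11 -0.   -1.15  0.02] F [-0.3 -0.9 -0.2]
```

```bash

python3 -m jog '[-7,3.7,0,-6.5,0.23,-7,3.7,0,-6.5,0.23,-7,3.7,0,-6.5,0.23,-7,3.7,0,-6.5,0.23,-7,3.7,0,-6.5,0.23]' >/dev/null
python3 -m jog '[0,0,0,-0.7,0.23,0,0,0,-0.7,0.23]' >/dev/null
python3 -c "from h import *; to(451,127,150)"
```

```text
t 1.85 tcp [ 361.  -285.1  223.2] toolx deg -89.1 shift [-16.42  -3.87   2.93] yaw to -y 0.16 w 21.4 j [-0.31  0.1  -0.38  0.   -1.09  0.33] F [ 0.1  0.5 -0.4]
```

```bash

python3 -m jog '[-8.2,-2,1,0.1,0.23,-8.2,-2,1,0.1,0.23,-8.2,-2,1,0.1,0.23,-8.2,-2,1,0.1,0.23,-8.2,-2,1,0.1,0.23]' >/dev/null
python3 -m jog '[-8.2,-1.8,2,0,0.23,-8.2,-1.8,2,0,0.23,-8.2,-1.8,2,0,0.23,-8.2,-1.8,2,0,0.23,-8.2,-1.8,2,0,0.23]' >/dev/null
python3 -m jog '[0,0,0,0,0.23,0,0,0,0,0.23]' >/dev/null
python3 -c "from h import *; to(451,127,5)"
```

```text
t 2.85 tcp [450.8 114.1 148.9] toolx deg -89.9 shift [-0.52 -0.02  5.76] yaw to -y 0.01 w 20.1 j [ 0.6   0.19 -0.48  0.   -0.91 -0.6 ] F [ 0.5 -0.6  0.2]
```

```bash

python3 -m jog '[-0.6,0,1.5,0,0.23,-0.6,0,3,0,0.23,-0.6,0,4.5,0,0.23,-0.6,0,5.4,0,0.23,-0.6,0,5.7,0,0.23]' >/dev/null
python3 -m jog '[0,0,0,0,0.23,0.5,0,0,0,0.23,1,0,0,0,0.23,1.6,0,0,0,0.23,2.2,0,0,0,0.23]'
python3 - <<'E'
from h import *
to(451,-250,5)
for n in("top","side"):
    im=vision.get_image(n); cv2.imwrite(f"pics/{n}1.png",im["pixels"])
    for r in vision.tip_of(im,"cap_a")[:5]: print(n,np.round(r["pixel"],1),round(r["p"],2),ray(im,r["pixel"],0))
E
```

```text
time: 3.68
tcp_pos: [451.3, 71.9, 9.1]
orientation: [-0.002, 0.707, -0.707, 0.001]
wrist_force: [0.7, -0.3, 0.4]
gripper_width: 19.9
finger_force: 0.0
t 3.68 tcp [451.3  71.9   9.1] toolx deg -90.0 shift [12.88  0.02  0.14] yaw to -y 0.0 w 19.9 j [ 0.52  0.4  -0.66  0.   -0.52 -0.51] F [ 0.7 -0.3  0.4]
top [240.6 191.1] 0.65 [612.3  61.    0. ]
top [204.9 212.8] 0.61 [564.8 141.9   0. ]
side [248.2 216.7] 0.65 [605.4  58.7   0. ]
side [237.4 246.4] 0.6 [566.2 136.6   0. ]
side [281.2 228.9] 0.59 [524.4  33.8   0. ]
```

View pics/side1.png

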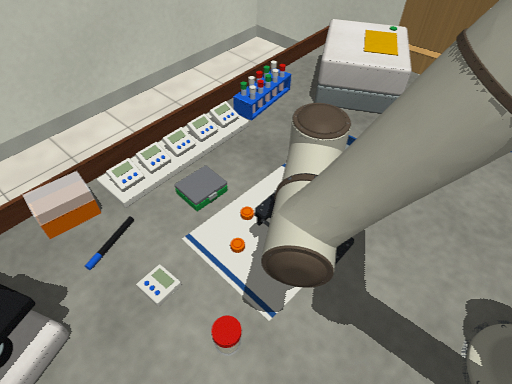

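The arm hides the cap from both cameras here. Both other orange caps show unmoved, at (247,213) and (237,245). I'll lower a little and keep pushing.

```bash

python3 -m jog '[0.6,0,0.15,0,0.23,1.3,0,0.15,0,0.23,2,0,0.15,0,0.23,2.7,0,0.15,0,0.23,3.4,0,0.15,0,0.23]' |grep -E 'tcp|force'
python3 -m jog '[0.7,0,0,0,0.23,1.4,0,0,0,0.23,2.1,0,0,0,0.23,2.8,0,0,0,0.23,3.5,0,0,0,0.23]' |grep -E 'tcp|force'
python3 - <<'E'
from h import *
to(451,-250,5)
for n in("top","side"):
    im=vision.get_image(n); cv2.imwrite(f"pics/{n}2.png",im["pixels"])
    for c in ("cap_a","cap_clean"):
      for r in vision.tip_of(im,c)[:5]: print(n,c,np.round(r["pixel"],1),round(r["p"],2),ray(im,r["pixel"],0))
E
```

```text
tcp_pos: [451.2, -12.2, 4.3]
wrist_force: [0.6, -0.8, -0.7]
finger_force: 0.0
tcp_pos: [451.4, -99.9, 4.3]
wrist_force: [1.3, 0.1, -0.9]
finger_force: 0.0
t 4.72 tcp [451.4 -99.9   4.3] toolx deg -89.9 shift [ 6.    0.03 -0.03] yaw to -y 0.02 w 20.1 j [ 0.14  0.41 -0.65  0.   -0.51 -0.13] F [ 1.3  0.1 -0.9]
top cap_a [208.2 210.7] 0.72 [569.4 134.5   0. ]
top cap_a [242.7 193.2] 0.63 [607.5  56.3   0. ]
top cap_clean [248.6 238.6] 0.53 [505.6  44.7   0. ]
side cap_a [244.2 212. ] 0.58 [622.2  54.6   0. ]
side cap_a [233.5 247.3] 0.57 [571.  144.1   0. ]
side cap_clean [285.8 233.9] 0.73 [507.6  37.7   0. ]
side cap_clean [226.1 340.2] 0.44 [439.5 298.7   0. ]
```

View pics/top2.png

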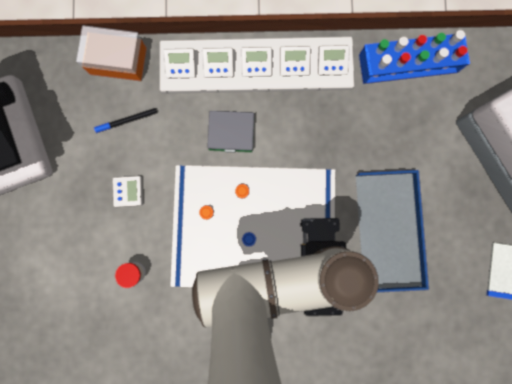

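The clean cap is unmoved at (249,239). Cap C isn't visible anywhere, so it is under the arm, presumably in the cradle. I'll finish this push, lift, back off and look.

```bash

python3 -m jog '[0.7,0,0,0,0.23,1.4,0,0,0,0.23,2.1,0,0,0,0.23,2.8,0,0,0,0.23,3.4,0,0,0,0.23]' |grep -E 'tcp|force'
python3 -m jog '[0.6,0,0,0,0.23,1.2,0,0,0,0.23,1.8,0,0,0,0.23,2.3,0,0,0,0.23,2.6,0,0,0,0.23]' |grep -E 'tcp|force'
python3 -m jog '[0,0,0,0,0.23,-0.6,0,0,0,0.23,-1.2,0,-1.5,0,0.23,-2,-1,-3,0,0.23,-3,-2,-4,0,0.23]' |grep -E 'tcp|force'
python3 -m jog '[-8,-5.4,0,0,0.23,-8,-5.4,0,0,0.23,-8,-5.4,0,0,0.23,-8,-5.4,0,0,0.23,-8,-5.4,0,0,0.23]' |grep -E 'tcp|force'
python3 - <<'E'
from h import *
to(616,97,50)
for n in("top","side"):
    im=vision.get_image(n); cv2.imwrite(f"pics/{n}3.png",im["pixels"])
    for c in ("cap_a","cap_clean"):
      for r in vision.tip_of(im,c)[:5]: print(n,c,np.round(r["pixel"],1),round(r["p"],2),ray(im,r["pixel"],0))
E
```

```text
tcp_pos: [451.1, -184.5, 3.7]
wrist_force: [0.4, 1.0, 0.0]
finger_force: 0.1
tcp_pos: [451.3, -249.7, 3.6]
wrist_force: [0.6, -0.0, -0.0]
finger_force: 0.1
tcp_pos: [495.2, -178.4, 99.9]
wrist_force: [1.0, -0.4, -0.5]
finger_force: 0.0
tcp_pos: [612.2, -3.5, 98.2]
wrist_force: [0.6, -0.8, 0.3]
finger_force: 0.0
t 6.68 tcp [612.2  -3.5  98.2] toolx deg -89.8 shift [-4.02 -0.16  1.93] yaw to -y 0.03 w 20.2 j [ 0.26  0.47 -0.19 -0.   -0.91 -0.26] F [ 0.6 -0.8  0.3]
top cap_a [394.4 260.7] 0.69 [ 451.5 -277.5    0. ]
top cap_a [249.8 227.4] 0.22 [530.4  41.6   0. ]
top cap_clean [249.2 243.2] 0.73 [495.4  43.6   0. ]
top cap_clean [391.9 259.2] 0.35 [ 454.8 -272.1    0. ]
side cap_a [376.2 174.4] 0.69 [ 450.1 -276.1    0. ]
side cap_a [236.9 247.1] 0.67 [565.7 138.7   0. ]
side cap_a [248.1 211.2] 0.53 [617.   46.5   0. ]
side cap_clean [287.5 235.8] 0.67 [501.4  39.2   0. ]
```

View pics/top3.png

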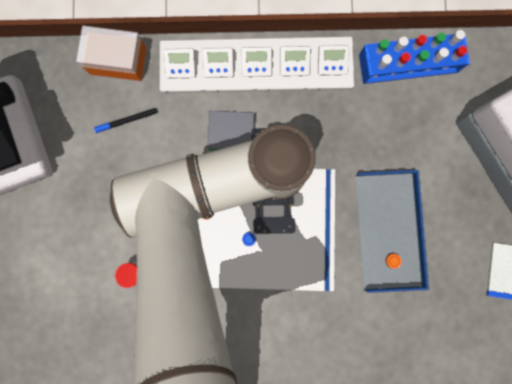

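Cap C is in the pan at pixel (394,261), world (451,−277). The clean cap is unmoved at (249,239). Next is B.

```bash

python3 -m jog '[-4,-0.1,0,0,0.23,-4,-0.1,0,0,0.23,-4,-0.1,0,0,0.23,-4,-0.1,1,0,0.23,-4,-0.1,1,0,0.23]' |grep -E 'tcp|force'
python3 -m jog '[0,0,1,0,0.23,0,0,2,0,0.23,0,0,2.6,0,0.23,0,0,2.8,0,0.23,0,0,2.8,0,0.23]' |grep -E 'tcp|force'
python3 -c "from h import *; to(590,-245,4)"
```

```text
tcp_pos: [610.9, 92.8, 69.7]
wrist_force: [-0.8, -0.8, -1.3]
finger_force: 0.0
tcp_pos: [613.1, 91.6, 2.3]
wrist_force: [0.3, -0.4, 0.5]
finger_force: 0.0
t 7.82 tcp [613.1  91.6   2.3] toolx deg -90.0 shift [13.46  0.92 -0.05] yaw to -y -0.01 w 19.9 j [ 0.41  0.6  -0.24  0.   -0.73 -0.41] F [ 0.3 -0.4  0.5]
```

```bash

python3 -m jog '[0.4,0,-0.08,0,0.23,0.9,0,-0.08,0,0.23,1.5,0,-0.08,0,0.23,2.2,0,-0.08,0,0.23,2.9,0.05,-0.08,0,0.23]' |grep -E 'tcp|force'
python3 -m jog '[0.7,0.06,0,0,0.23,1.4,0.12,0,0,0.23,2.1,0.18,0,0,0.23,2.8,0.24,0,0,0.23,3.5,0.3,0,0,0.23]' |grep -E 'tcp|force'
python3 -m jog '[0.7,0.06,0,0,0.23,1.4,0.12,0,0,0.23,2.1,0.18,0,0,0.23,2.8,0.24,0,0,0.23,3.5,0.3,0,0,0.23]' |grep -E 'tcp|force'
python3 - <<'E'
from h import *
to(590,-250,4)
for n in("top","side"):
    im=vision.get_image(n)
    for c in ("cap_a","cap_clean"):
      for r in vision.tip_of(im,c)[:5]: print(n,c,np.round(r["pixel"],1),round(r["p"],2),ray(im,r["pixel"],0))
E
```

```text
tcp_pos: [613.6, 18.9, 6.2]
wrist_force: [1.0, 0.0, -0.1]
finger_force: 0.1
tcp_pos: [605.6, -69.1, 6.1]
wrist_force: [-0.2, 0.1, 0.6]
finger_force: 0.1
tcp_pos: [598.0, -156.6, 6.1]
wrist_force: [0.4, -0.2, -0.0]
finger_force: 0.1
t 9.07 tcp [ 598.  -156.6    6.1] toolx deg -90.0 shift [3.74 0.32 0.09] yaw to -y -0.0 w 19.9 j [ 0.01  0.6  -0.25  0.   -0.72 -0.01] F [ 0.4 -0.2 -0. ]
top cap_a [394.1 260.6] 0.45 [ 451.7 -276.8    0. ]
top cap_clean [246.9 239.8] 0.6 [503.   48.6   0. ]
side cap_a [236.9 248.3] 0.76 [563.6 141.   -0. ]
side cap_a [311.  165.2] 0.58 [ 599.7 -187.2    0. ]
side cap_a [375.3 175.1] 0.57 [ 450.5 -272.1    0. ]
side cap_clean [286.3 234.8] 0.44 [505.2  38.9   0. ]
side cap_clean [374.7 177.2] 0.2 [ 447.8 -264.     0. ]
```

```bash

python3 -m jog '[0.7,0.06,0,0,0.23,1.4,0.12,0,0,0.23,2.1,0.18,0,0,0.23,2.8,0.24,0,0,0.23,3.4,0.28,0,0,0.23]' |grep -E 'tcp|force'
python3 -m jog '[0.3,0,0,0,0.23,0.4,0,0,0,0.23,-0.5,0,0,0,0.23,-1.2,0,-1.5,0,0.23,-2,0,-3,0,0.23]' |grep -E 'tcp|force'
python3 -m jog '[-8.2,0.4,-1,0,0.23,-8.2,0.4,-1,0,0.23,-8.2,0.4,-1,0,0.23,-8.2,0.4,-1,0,0.23,-8.2,0.4,-1,0,0.23]' |grep -E 'tcp|force'
python3 -m jog '[-6.5,0.4,0,0,0.23,-6.5,0.4,0,0,0.23,-6.5,0.4,0,0,0.23,-6.5,0.4,0,0,0.23,-6.5,0.4,0,0,0.23]' |grep -E 'tcp|force'
python3 - <<'E'
from h import *
to(565,180,5)
for n in("top","side"):
    im=vision.get_image(n); cv2.imwrite(f"pics/{n}4.png",im["pixels"])
    for c in ("cap_a","cap_clean"):
      for r in vision.tip_of(im,c)[:5]: print(n,c,np.round(r["pixel"],1),round(r["p"],2),ray(im,r["pixel"],0))
E
```

```text
tcp_pos: [591.6, -239.3, 5.2]
wrist_force: [1.0, 0.7, 0.5]
finger_force: 0.1
tcp_pos: [589.4, -188.4, 77.4]
wrist_force: [1.4, -0.4, 1.4]
finger_force: 0.0
tcp_pos: [580.6, 18.3, 104.9]
wrist_force: [0.4, -0.2, 0.3]
finger_force: 0.0
tcp_pos: [570.8, 185.0, 104.6]
wrist_force: [0.8, -0.2, 0.1]
finger_force: 0.0
t 11.03 tcp [570.8 185.  104.6] toolx deg -89.5 shift [0.2  0.24 3.98] yaw to -y 0.09 w 20.5 j [ 0.58  0.45 -0.21 -0.   -0.91 -0.57] F [ 0.8 -0.2  0.1]
top cap_a [389.8 197.5] 0.74 [ 591.9 -273.8    0. ]
top cap_a [205.9 213.2] 0.51 [563.9 139.7   0. ]
top cap_a [392.3 259.5] 0.46 [ 454.2 -273.     0. ]
top cap_clean [247.2 240.8] 0.62 [500.8  47.9   0. ]
side cap_a [234.9 247. ] 0.65 [569.2 141.5   0. ]
side cap_a [374.4 174.9] 0.6 [ 452.7 -271.1    0. ]
side cap_a [329.  148.9] 0.58 [ 601.5 -276.8    0. ]
side cap_clean [287.2 235.7] 0.64 [502.1  39.5   0. ]
```

View pics/top4.png

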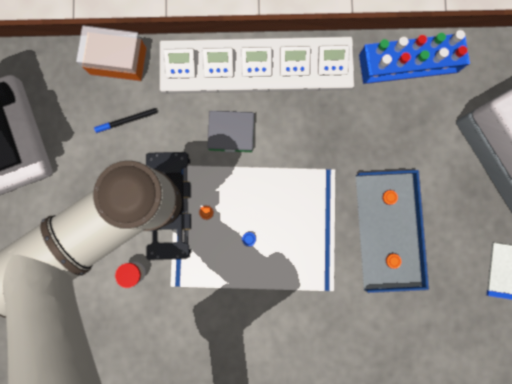

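Caps B (390,197) and C (393,261) are both in the pan. A is at (207,212) with the gripper behind it, and everything else is unmoved. Now A.

```bash

python3 -m jog '[0,0.15,1.2,0,0.23,0,0.15,2.4,0,0.23,0,0.15,3.4,0,0.23,0,0.15,3.9,0,0.23,0,0.15,3.98,0,0.23]' |grep -E 'tcp|force'
python3 -m jog '[0,0,0,0,0.23,0.4,0,0,0,0.23,0.9,0,0,0,0.23,1.5,0,0,0,0.23,2.2,0,0,0,0.23]' |grep -E 'tcp|force'
python3 -c "from h import *; to(565,0,5)"
```

```text
tcp_pos: [565.3, 175.3, 1.7]
wrist_force: [-0.2, -0.0, 1.1]
finger_force: 0.0
tcp_pos: [567.7, 121.7, 6.0]
wrist_force: [-0.7, 0.5, -0.4]
finger_force: 0.1
t 12.17 tcp [567.7 121.7   6. ] toolx deg -89.9 shift [4.87 0.12 0.03] yaw to -y 0.01 w 20.5 j [ 0.49  0.55 -0.35  0.   -0.67 -0.49] F [-0.7  0.5 -0.4]
```

```bash

python3 -m jog '[0.7,0,0,0,0.23,1.4,0,0,0,0.23,2.1,0,0,0,0.23,2.8,0,0,0,0.23,3.5,0,0,0,0.23]' |grep -E 'tcp|force'
python3 -m jog '[0.7,0,0,0,0.23,1.4,0,0,0,0.23,2.1,0,0,0,0.23,2.8,0.05,0,0,0.23,3.5,0.12,0,0,0.23]' |grep -E 'tcp|force'
python3 - <<'E'
from h import *
to(528,-245,5)
for n in("top","side"):
    im=vision.get_image(n)
    for c in ("cap_a","cap_clean"):
      for r in vision.tip_of(im,c)[:5]: print(n,c,np.round(r["pixel"],1),round(r["p"],2),ray(im,r["pixel"],0))
E
```

```text
tcp_pos: [567.4, 33.2, 5.9]
wrist_force: [-0.2, -0.4, -0.6]
finger_force: 0.1
tcp_pos: [564.4, -54.3, 5.9]
wrist_force: [-0.4, 0.5, -0.5]
finger_force: 0.1
t 13.0 tcp [564.4 -54.3   5.9] toolx deg -90.0 shift [7.63 1.46 0.03] yaw to -y 0.0 w 19.7 j [ 0.19  0.53 -0.38  0.   -0.65 -0.19] F [-0.4  0.5 -0.5]
top cap_a [394.3 259.4] 0.7 [ 454.3 -277.4    0. ]
top cap_a [391.  197.5] 0.65 [ 591.9 -276.5    0. ]
top cap_a [131.8 272.9] 0.3 [434.2 305.4   0. ]
top cap_clean [248.8 240.8] 0.47 [500.7  44.4   0. ]
side cap_a [330.1 151.2] 0.64 [ 593.6 -270.6    0. ]
side cap_a [375.8 175. ] 0.47 [ 449.7 -273.3    0. ]
side cap_a [286.3 237.4] 0.18 [500.7  44.5   0. ]
side cap_clean [285.7 234. ] 0.43 [507.6  38.   -0. ]
```

```bash

python3 -m jog '[0.7,0.14,0,0,0.23,1.4,0.28,0,0,0.23,2.1,0.42,0,0,0.23,2.8,0.56,0,0,0.23,3.5,0.7,0,0,0.23]' |grep -E 'tcp|force'
python3 -m jog '[0.7,0.14,0,0,0.23,1.4,0.28,0,0,0.23,2.1,0.42,0,0,0.23,2.8,0.56,0,0,0.23,3.5,0.65,0,0,0.23]' |grep -E 'tcp|force'
python3 -m jog '[0.3,0,0,0,0.23,0.4,0,0,0,0.23,-0.5,0,0,0,0.23,-1.2,0,-1.5,0,0.23,-2,0,-3,0,0.23]' |grep -E 'tcp|force'
python3 -m jog '[-8,0,-2,0,0.23,-8,0,-2,0,0.23,-8,0,-2,0,0.23,-8,0,-2,0,0.23,-8,0,-2,0,0.23]' |grep -E 'tcp|force'
python3 -m jog '[-7,0,-2,0,0.23,-7,0,-2,0,0.23,-7,0,-2,0,0.23,-7,0,-2,0,0.23,-7,0,-2,0,0.23]' |grep -E 'tcp|force'
python3 -m jog '[0,0,0,0,0.23,0,0,0,0,0.23]' |grep -E 'tcp|force'
python3 - <<'E'
from h import *
to(528,-245,5)
for n in("top","side"):
    im=vision.get_image(n); cv2.imwrite(f"pics/{n}5.png",im["pixels"])
    for c in ("cap_a","cap_clean","jar","timer"):
      for r in vision.tip_of(im,c)[:5]: print(n,c,np.round(r["pixel"],1),round(r["p"],2),ray(im,r["pixel"],0))
E
```

```text
tcp_pos: [547.3, -139.5, 5.0]
wrist_force: [0.5, -0.6, 0.9]
finger_force: 0.1
tcp_pos: [530.9, -227.1, 5.0]
wrist_force: [0.4, 0.1, -0.1]
finger_force: 0.1
tcp_pos: [529.1, -176.1, 77.6]
wrist_force: [1.0, 0.1, 1.0]
finger_force: 0.0
tcp_pos: [530.2, 25.6, 130.0]
wrist_force: [0.6, -0.3, 0.5]
finger_force: 0.0
tcp_pos: [530.8, 203.4, 181.1]
wrist_force: [0.2, -0.6, -0.6]
finger_force: 0.0
tcp_pos: [529.6, 198.7, 178.8]
wrist_force: [0.2, -0.3, -0.7]
finger_force: 0.0
t 15.55 tcp [529.6 198.7 178.8] toolx deg -89.8 shift [17.75  0.13  6.95] yaw to -y 0.04 w 20.1 j [ 0.65  0.32 -0.2  -0.   -1.05 -0.64] F [ 0.2 -0.3 -0.7]
top cap_a [385.7 223. ] 0.75 [ 535. -262.    0.]
top cap_a [390.9 262.8] 0.66 [ 447.  -269.5    0. ]
top cap_a [389.4 195.7] 0.46 [ 596.  -273.1    0. ]
top cap_clean [248.2 241.8] 0.57 [498.5  45.7   0. ]
top jar [134. 268.] 0.72 [444.9 300.6   0. ]
top timer [132.8 189.5] 0.51 [620.3 304.6   0. ]
side cap_a [377.  175.9] 0.63 [ 445.7 -272.5    0. ]
side cap_a [345.4 162.1] 0.63 [ 537.  -261.4    0. ]
side cap_a [330.6 151.7] 0.6 [ 591.4 -269.8    0. ]
side cap_clean [286.5 236.1] 0.49 [502.6  41.4   0. ]
side jar [227.6 340.9] 0.94 [436.5 297.7   0. ]
side timer [163.  283.6] 0.73 [616.4 304.    0. ]
```

View pics/top5.png

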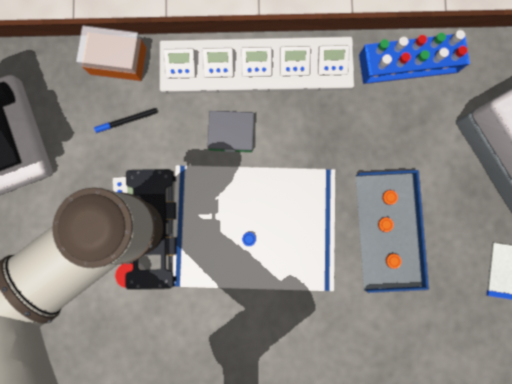

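View pics/side5.png

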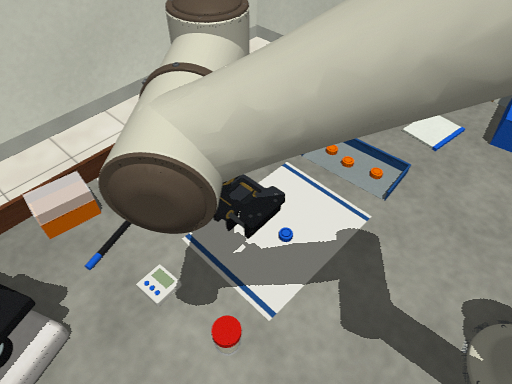

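All three orange caps lie inside the pan, at (390,197), (386,224) and (394,261) in the top view. The clean cap (249,239), jar and timer measure where they started, the slide box looks unmoved, and the arm is clear of everything.

```bash
python3 -c "
from bench import ticket
print(ticket.job_done())"
```

```text
the job is handed in; nothing more can be done
None
```

The job is handed in after about 16 s of robot time: all three orange caps were swept wholly inside the pan, and the clean cap, jar, slide box and timer were left where they stood.

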